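Clear the dismantling jig and cam-clamp a drive unit

ROBOT

A 6-joint arm with a two-finger parallel gripper is mounted at the origin on the work surface. World frame = base frame: x ahead of the robot, y to its left, z up, the work surface at z = 0. Lengths are in m, angles in rad, forces in N, time in s.
With the tool pointing down it reaches from about 0.275 to 0.75 m from the base axis. Payload 10.2 kg.
Tool frame: the origin (TCP) lies midway between the tips of the shut fingers; the grasp point (between the pads) lies 19 mm behind it (env.hold_point_z is the distance from the TCP to the grasp point, in m); z points along the fingers, y is the line along which they close (so a half turn about z gives the same grasp; the last joint's range is limited). The gripper opens to 85 mm and grips with 20 to 120 N. Pads are 22 mm wide; open, the fingers measure 114 mm over their backs; the gripper's body (76 mm by 85 mm) begins 54 mm behind the grasp point. The pads swing forward as they close: fully open they stand 13 mm farther back than shut.
Start: joints at [-1.467, 0.313, 1.498, -0, 1.331, -0.223], TCP at [0.169, -0.497, 0.231] pointing down, gripper open.
Joint ranges: [-2.94, 2.94], [-0.97, 2.17], [0.19, 2.56], [-1.23, 4.37], [0.02, 3.11], [-2.88, 2.88]. Speed limits (rad/s): [2.39, 2.39, 3.01, 3.14, 3.14, 3.14].

INTERFACE

Orientations are given as a unit quaternion [x, y, z, w].
In Python, from bench import env, kinematics, monitor, eyes, job gives the robot as it stands. The module is installed in compiled form; this text tells all that it offers. Calls block until the motion is done:
- env.reach(position, orientation): joint-space move of the TCP to a pose.
- env.movel(position, velocity=0.15, frame=None, guard=None): straight line of the TCP; frame=None keeps the orientation; velocity is the mean speed in m/s. With guard (N) it stops when the force on the tool has changed by that much, and returns True; else False.
- env.set_joints(angles): joint-space move.
- env.release() and env.close_gripper(effort=None): open the fingers fully, or close them until they stop; effort is the grip in N (None keeps the last).
- env.hold(seconds).
- kinematics.ik(position, orientation): joint angles nearest the present ones, or None.
- monitor.sense(): the state.
- eyes.grab_frame(name): name is "scene" or "top"; returns a dict with "frame" (384x512x3 uint8, red, green, blue), "mtx" (3x3 intrinsics, pixels), "view" (4x4, takes a point from world to camera coordinates). Camera axes: x right, y down, z forward; pixel columns grow to the right and rows downward; lengths in m; the calibration is good to about 2 mm. A picture is of the moment at which its call begins. There is no depth.
A pose or a line that the arm cannot do raises env.MotionError and nothing moves.
- job.hand_in(): hands the job in; it is judged then, once.
The state is a dict: "clock": time; "joints": joint angles; "qvel": joint speeds; "joint_efforts": joint torques, N m; "position": TCP position; "ee_rot": TCP orientation; "contact_force": force on the tool from outside, world axes, zero at the start; "ft_torque": the same for the moment, N m; "finger_gap": opening from 0.0 (shut) to 1.0 (fully open); "gripper_force": force on a finger pad.
Only numpy, scipy, OpenCV 4.12 (cv2) and the standard library are available. Lean on these libraries where they do the work, as an engineer would, in place of code of your own. Each camera call takes 0.05 s, during which the arm holds its last target. There are 200 camera calls.

TASK

Take the finned heat sink that was left lying in the blue holding jig and put it in the red scrap basket. Then set the white drive unit gently down on the jig's bed, between the side guides with its long side along the two rubber pads, and turn the red-handled eccentric knob clockwise until its yellow lobe presses the unit firmly against the pads, so that they give a little. Let go, and leave the tools, jar and can where they are.

Things in the scene. Friction and masses are not known exactly. Their poses are not given: they have to be found in the camera images.
- jig: Blue fixed jig, base plate 215 x 190 x 12 mm. Origin on the bench surface (z up), under the plate. In its frame the bed is at z = 12; two rubber pads of the sprung back stop have their faces at x = -50 (y = -45 and +45, each 34 wide); the knob's axis is at x = +73, y = 0; two steel side guides 10 thick and 22 high above the bed stand at y = -90 and +90 (inner faces at +-85).
- nest (a point): Point on the bed surface (jig x = -5, y = 0, z = 12 mm), axes as the jig's: set the unit down with its centre over this point and its long (y) axis along the jig's y axis (either way round). It then has 5 mm to the pads and at least 5 mm to the lobe of the open knob; the knob pushes it to the pads.
- stop: Sprung back stop of the jig: a steel bar with two black rubber pads, 24 mm high (11 to 35 mm above the bed), origin on the bed below the jig's origin. It begins to give at 4 N in all and then gives 1 mm more for each 2.5 N, at most 6 mm, away from the knob.
- cam (a joint): Eccentric knob on the jig, vertical axis, rad, grows clockwise seen from above, range 0 to 2.0, starts at 0.1 to 0.4 (open). Yellow disc, radius 32 mm, 26 thick (8 to 34 above the bed), its centre 16 mm off the axis: the lobe. At 1.9 the lobe points straight at the pads; it meets a unit that touches the pads at about 1.1, presses with about 8 N at 1.3, 13 N at 1.5 and 16 N at 1.9. Stiff (0.15 N m): it stays where it is left.
- knob_grip (a point): Grip point on the knob's axis, 77 mm above the bench, in the middle of its red bar handle: 72 long, 16 thick, 34 high (60 to 94 mm above the bench). The point's axes turn with the knob; at joint value q the bar lies along the lobe, whose direction in the jig's frame is at angle pi + 1.9 - q from the jig's x axis (anticlockwise positive). A white dot marks the lobe's end of the bar.
- unit_center (a point): Drive unit, about 0.6 kg: white box 80 (x) x 130 (y) x 40 mm with a green board and small dark chips on top, and along its middle a grey aluminium ridge 24 (x) x 90 (y) mm, 35 high, to be gripped from above; 75 mm high in all. Point at the centre, 37.5 mm above the underside; the ridge is from 2.5 to 37.5 mm above this point. It starts flat on the bench on one side of the jig.
- heatsink_center (a point): Finned aluminium heat sink, 64 (x) x 44 (y) x 55 mm high, about 0.3 kg, standing on the jig's bed, fins up and running along x. Point at its centre, 27.5 mm above its underside. Grip it across y (44 mm), the outer fins are solid.
- basket: Red scrap basket, fixed, open on top, 180 x 180 x 70 mm, walls and floor 5 mm. Origin at the centre of its underside. On the other side of the jig from the unit.
- screwdriver: Yellow-handled screwdriver lying on the bench near the robot, left alone. Origin on the bench.
- wrench: Steel wrench lying beyond the jig, left alone. Origin on the bench.
- jar: White-labelled jar 60 mm wide, 90 high, beyond the jig to the left, left alone. Origin at its underside.
- can: Blue can with a white label, 66 mm wide, 110 high, beyond the jig to the right, left alone. Origin at its underside.
Not all that is in view belongs to the job. What is shaped like the part that bears unit_center but purple or turquoise is not meant. What is shaped like the part that bears heatsink_center but brown or green is not meant.

How it is judged:
On the way, in this order (a step that is already met when the one before it is completed fails the run):
1. the heat sink lies in the basket, released (x of heatsink_center in the frame of basket between -0.085 and 0.085 m and y of heatsink_center in the frame of basket between -0.085 and 0.085 m and z of heatsink_center in the frame of basket below 0.06 m and contact force between the fingers and heatsink below 0.2 N), for 0.2 s.
2. the unit stands flat on the jig's bed in its place, released (x of unit_center in the frame of nest between -0.013 and 0.013 m and y of unit_center in the frame of nest between -0.024 and 0.024 m and z of unit_center in the frame of nest between 0.034 and 0.042 m and angle between unit_center's own z axis and vertical below 0.06 rad and angle between the y axis of unit_center and the y axis of jig, either way round below 0.15 rad and contact force between the fingers and unit below 0.2 N), for 0.2 s.
At the end, for the whole second after the job is handed in: The heat sink lies in the basket (its centre inside the walls and under 60 mm). The unit lies flat on the jig's bed within 13 mm across and 24 mm along of the nest point, square to the pads within 0.05 rad, pressed with over 5 N both by the knob's lobe and against the pads, all at rest and released (x of heatsink_center in the frame of basket between -0.085 and 0.085 m and y of heatsink_center in the frame of basket between -0.085 and 0.085 m and z of heatsink_center in the frame of basket below 0.06 m and x of unit_center in the frame of nest between -0.013 and 0.013 m and y of unit_center in the frame of nest between -0.024 and 0.024 m and z of unit_center in the frame of nest between 0.034 and 0.042 m and angle between unit_center's own z axis and vertical below 0.06 rad and angle between the y axis of unit_center and the y axis of jig, either way round below 0.05 rad and contact force between each of stop, cam and unit above 5 N and linear speed of unit below 0.01 m/s and linear speed of heatsink below 0.02 m/s and velocity of joint cam below 0.05 rad/s); the robot touches nothing.
It fails at once if a tool, the jar or the can is moved more than 30 mm (distance of any of screwdriver, wrench, jar, can from where it was at the start of the episode above 0.03 m).
It fails at once if the unit is dropped on or rammed into the jig (over 100 N) (contact force between unit and jig above 100 N).
It also fails if it takes over 72 s, if anything falls off the work surface, if the arm or the gripper's body presses on something with over 40 N, if the wrist force passes 120 N, or if a joint passes its speed limit or range.

## Working session

There is one attempt and no reset: what is moved stays moved. The work goes in short steps, each a Python script; the robot and the scene stay as the last script left them, time stands still between calls to the robot, and variables do not carry over. Pictures are saved under pics/ and viewed, at most 10 in all, crops included, and the job is handed in when it is done.

```bash
mkdir -p pics; python3 - <<'E'
from bench import env,kinematics,monitor,eyes,job
import cv2,numpy as np
for n in("top","scene"):
    f=eyes.grab_frame(n); cv2.imwrite(f"pics/{n}0.png",f["frame"][:,:,::-1]); print(n,f["mtx"].tolist(),np.round(f["view"],4).tolist())
s=monitor.sense();print(s["clock"],s["ee_rot"],env.hold_point_z)
E
```

```text
top [[412.96639577103065, 0.0, 260.39015039369804], [0.0, 412.96639577103065, 189.88824053294127], [0.0, 0.0, 1.0]] [[-0.0112, -0.9999, 0.0046, 0.0654], [-0.9796, 0.01, -0.2009, 0.5682], [0.2009, -0.0068, -0.9796, 1.425], [0.0, 0.0, 0.0, 1.0]]
scene [[371.59300043770304, 0.0, 258.7599354941236], [0.0, 371.59300043770304, 183.89383935342627], [0.0, 0.0, 1.0]] [[-0.5947, 0.8039, -0.0065, 0.2683], [0.6236, 0.4563, -0.6347, -0.3242], [-0.5073, -0.3815, -0.7727, 1.4298], [0.0, 0.0, 0.0, 1.0]]
0.1 [ 9.86678416e-01  1.62681809e-01  4.02420147e-05 -5.75633900e-04] 0.0187
```

View pics/top0.png

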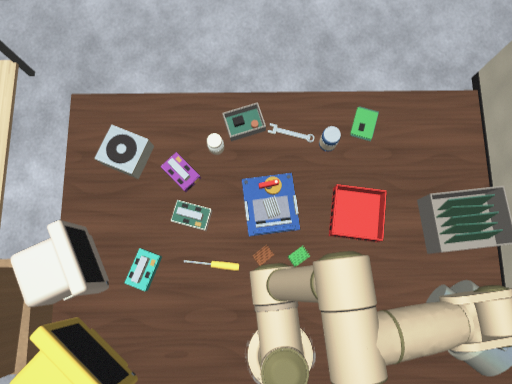

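View pics/scene0.png

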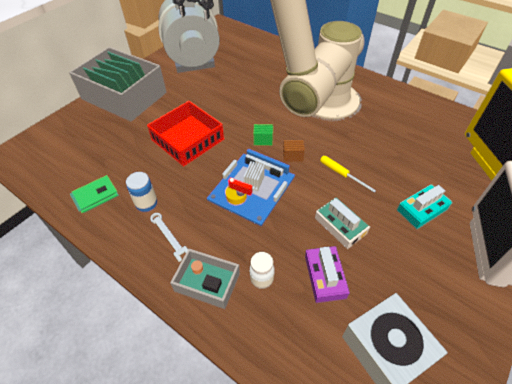

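```bash
python3 - <<'E'
import cv2,numpy as np
a=cv2.imread("pics/top0.png")[165:250,160:310];b=cv2.imread("pics/scene0.png")[145:250,200:375]
a=cv2.resize(a,None,fx=5,fy=5,interpolation=cv2.INTER_CUBIC)
cv2.imwrite("pics/c1.png",a)
b=cv2.resize(b,None,fx=4.5,fy=4.5,interpolation=cv2.INTER_CUBIC)
cv2.imwrite("pics/c2.png",b)
E
```

```text
(no output)
```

View pics/c1.png

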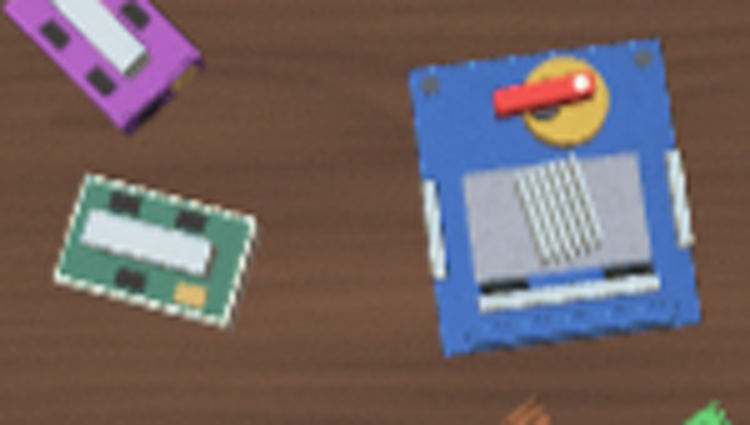

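View pics/c2.png

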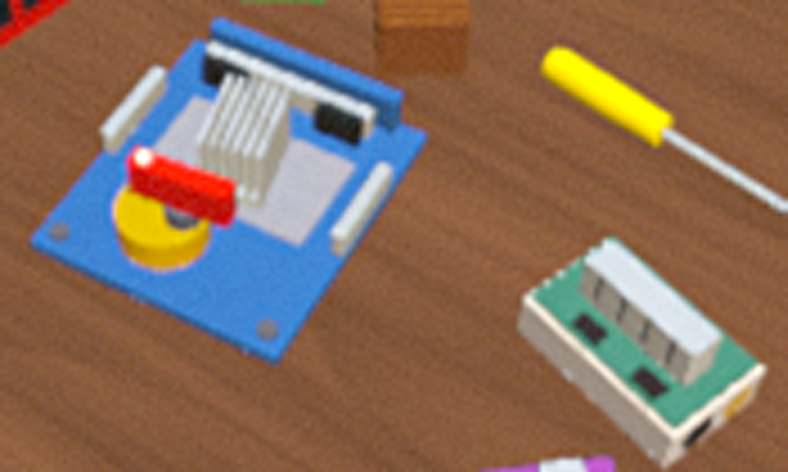

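Top view candidates: units are white (191,215), purple (180,171) and turquoise (142,270). I choose the white one. Heat sinks are grey in the jig (271,207), brown (262,256) and green (299,256). I choose the grey one. The crops confirm both choices. They also show the jig with its knob on the far side, the white dot pointing right (the jig's -y), and the basket at (358,213). Next I fit poses from picked corners in both views.

```bash
cat > h.py <<'E'
from bench import env,kinematics,monitor,eyes,job
import cv2,numpy as np
from scipy.optimize import least_squares
from scipy.spatial.transform import Rotation as Ro
def proj(f,P):
    P=np.atleast_2d(P); c=P@f["view"][:3,:3].T+f["view"][:3,3]; p=c@f["mtx"].T; return p[:,:2]/p[:,2:]
def world(pose,P):
    x,y,a=pose; P=np.atleast_2d(np.array(P,float))/1000
    return np.c_[x+P[:,0]*np.cos(a)-P[:,1]*np.sin(a), y+P[:,0]*np.sin(a)+P[:,1]*np.cos(a), P[:,2]]
def fit(obs,g):   # obs: list of (frame, local points mm, pixels)
    fun=lambda p: np.concatenate([(proj(f,world(p,P))-np.array(U)).ravel() for f,P,U in obs])
    r=least_squares(fun,g,loss="soft_l1"); return r.x,fun(r.x).reshape(-1,2)
def unproj(f,u,z):
    R,t=f["view"][:3,:3],f["view"][:3,3]; d=R.T@np.linalg.inv(f["mtx"])@[u[0],u[1],1]; c=-R.T@t
    return c+d*(z-c[2])/d[2]
def quat(th): # tool down, closing line (tool y) at world angle th
    c,s=np.cos(th),np.sin(th); return Ro.from_matrix(np.array([[-s,c,0],[c,s,0],[0,0,-1.]])).as_quat()
def best(p,th):
    o=[]
    for k in(0,np.pi):
        q=kinematics.ik(p,quat(th+k))
        if q is not None:o.append((abs(q[5]),th+k,q))
    return min(o,key=lambda t:t[0])
HZ=env.hold_point_z
E
python3 - <<'E'
from h import *
np.set_printoptions(precision=4,suppress=True)
T=eyes.grab_frame("top");S=eyes.grab_frame("scene")
t=lambda L:[(160+(a+.5)/5-.5,165+(b+.5)/5-.5) for a,b in L]
s=lambda L:[(200+(a+.5)/4.5-.5,145+(b+.5)/4.5-.5) for a,b in L]
h,w=107.5,95
j,r=fit([(T,[(h,w,12),(h,-w,12),(-h,-w,0),(-h,w,0)],t([(410,70),(659,40),(700,322),(445,356)])),
 (S,[(h,-w,12),(h,w,12),(-h,w,12)],s([(33,238),(275,350),(427,133)]))],[.45,0,0]);print("jig",j,r.ravel())
u,r=fit([(T,[(40,65,40),(40,-65,40),(-40,-65,40),(-40,65,40)],t([(88,175),(256,215),(230,325),(55,280)])),
 (S,[(-40,-65,40),(-40,65,40),(40,65,40),(40,-65,40),(40,65,0),(40,-65,0)],s([(522,298),(612,240),(765,368),(668,432),(765,395),(663,465)]))][:1],[.45,.25,-.25]);print("unit",u,r.ravel())
print("unit scene proj",((proj(S,world(u,[(40,65,40),(40,-65,40),(-40,-65,40),(-40,65,40)]))-[199.5,144.5])*4.5-.5))
# heat sink: fin top ends
for p in t([(515,172),(573,157),(545,262),(602,245)]): print("hs",unproj(T,p,.067),unproj(T,p,.012))
# knob
K=world(j,[(73,0,94)]);print("knob",K)
d,e=t([(583,84),(497,106)]);d=unproj(T,d,.094);e=unproj(T,e,.094);print(d,e)
ang=np.arctan2(*(d-K[0])[[1,0]]);print("q",(np.pi+1.9-(ang-j[2]))%(2*np.pi))
im=T["frame"].astype(int);m=((im[...,0]>130)&(im[...,1]<60)&(im[...,2]<60)).astype(np.uint8);m[:,:325]=0
c=max(cv2.findContours(m,0,1)[0],key=cv2.contourArea);b=cv2.boxPoints(cv2.minAreaRect(c))
bw=np.array([unproj(T,p,.07) for p in b]);print("basket",bw.mean(0),np.linalg.norm(np.diff(bw,axis=0),axis=1),np.degrees(np.arctan2(*(bw[1]-bw[0])[[1,0]])))
E
```

```text
jig [0.524  0.0236 0.1192] [-0.6157  0.6122  0.0901  0.2211  0.1481  1.1874 -0.364   1.1314 -1.4771
  0.4312 -0.2359  1.6661 -0.5233  0.039 ]
unit [ 0.4856  0.3089 -0.2518] [-0.4907 -0.2394  0.6709  0.2611 -0.0047 -0.1787 -0.1133  0.1478]
unit scene proj [[668.5876 435.5251]
 [513.5331 296.1359]
 [602.1908 232.0661]
 [758.0305 363.0602]]
hs [0.5338 0.0519 0.067 ] [0.5438 0.0512 0.012 ]
hs [0.5442 0.0105 0.067 ] [0.5546 0.0082 0.012 ]
hs [0.4692 0.0315 0.067 ] [0.4767 0.0301 0.012 ]
hs [ 0.4808 -0.0088  0.067 ] [ 0.4888 -0.0118  0.012 ]
knob [[0.5965 0.0323 0.094 ]]
[0.5912 0.0036 0.094 ] [0.576  0.0642 0.094 ]
q 0.6298269881827325
basket [ 0.4745 -0.3608  0.07  ] [0.0285 0.1672 0.0279] -90.58535788478093
```

```bash
cat > fj.py <<'E'
from h import *
np.set_printoptions(precision=4,suppress=True)
T=eyes.grab_frame("top");S=eyes.grab_frame("scene")
t=lambda L:[(160+(a+.5)/5-.5,165+(b+.5)/5-.5) for a,b in L]
s=lambda L:[(200+(a+.5)/4.5-.5,145+(b+.5)/4.5-.5) for a,b in L]
def model(p):
    o=p[3]*1000;q=p[4];h,w=107.5,95
    b=np.pi+1.9-q;k=lambda r:(73+r*np.cos(b),r*np.sin(b),94)
    return [(T,[(o+h,w,12),(o+h,-w,12),(o-h,-w,6),(o-h,w,6),(-50,62,47),(-50,28,47),(-50,-28,47),(-50,-62,47),k(36),k(-36)],
       t([(410,70),(659,40),(700,322),(445,356),(483,285),(528,280),(605,270),(650,264),(595,80),(496,101)])),
     (S,[(o+h,-w,12),(o+h,w,12),(o-h,w,12),(-50,28,47),(-50,62,47),(-50,28,23),(-50,62,23)],
       s([(33,238),(275,350),(427,133),(318,102),(365,118),(315,130),(358,143)]))]
fun=lambda p:np.concatenate([(proj(f,world(p[:3],P))-np.array(U)).ravel() for f,P,U in model(p)])
r=least_squares(fun,[.51,.02,.12,.01,.3],loss="soft_l1");j=r.x
if __name__=="__main__":
    print("jig",j,fun(j).reshape(-1,2))
    u,r=fit([(T,[(40,65,40),(40,-65,40),(-40,-65,40),(-40,65,40)],t([(88,175),(256,215),(230,325),(55,280)])),
     (S,[(-40,-65,40),(-40,65,40),(40,65,40),(40,-65,40),(40,65,0)],s([(522,298),(612,240),(765,368),(668,432),(663,465)]))][:1],[.45,.25,-.25])
    hs=world(j[:3],[(-5,0,0)])[0,:2];ha=np.arctan2(.0517-.0310,.0);ha=np.arctan2(.0519-.0315,.5338-.4692)
    ims={}
    for n,f,o,k in(("T",T,(160,165),5),("S",S,(200,145),4.5)):
        im=cv2.imread("pics/c1.png" if n=="T" else "pics/c2.png")
        def poly(P,col):
            q=((proj(f,P)-np.array(o)+.5)*k-.5).round().astype(np.int32);cv2.polylines(im,[q],True,col,1,cv2.LINE_AA)
        box=lambda p,a,b,z,col,ox=0:poly(world(p,[(ox+a,b,z),(ox+a,-b,z),(ox-a,-b,z),(ox-a,b,z)]),col)
        J=j[:3];box(J,107.5,95,12,(0,255,255),j[3]*1000);box(J,107.5,95,0,(0,255,255),j[3]*1000)
        box(J,0.1,62,47,(255,0,255),-50); box(J,.1,95,12,(0,255,0),73)
        for z in(0,40):box(u,40,65,z,(0,0,255))
        box(u,12,45,75,(0,0,255))
        H=[.5085,.0235,ha]
        for z in(12,67):box(H,32,22,z,(0,165,255))
        b=j[2]+np.pi+1.9-j[4];c=world(J,[(73,0,0)])[0];box([c[0],c[1],b],36,8,94,(0,255,0));box([c[0]+.016*np.cos(b),c[1]+.016*np.sin(b),b],32,32,46,(255,255,0))
        ims[n]=im
    print(u,ha)
    a=cv2.resize(ims["T"],(530,300));b=ims["S"][:, :];b=cv2.resize(b,(500,300))
    cv2.imwrite("pics/ov.png",np.vstack([cv2.resize(ims["T"][:, :],(529,300),interpolation=cv2.INTER_AREA),cv2.resize(ims["S"],(529,300),interpolation=cv2.INTER_AREA)]))
E
python3 fj.py
```

```text
jig [0.5105 0.0224 0.1191 0.0135 0.2414] [[-0.7212  0.6327]
 [-0.0137  0.2459]
 [ 0.1978  1.041 ]
 [-0.5173  1.0062]
 [-0.7292  0.6865]
 [-0.2586  0.4571]
 [-0.0893  0.4361]
 [ 0.3458  0.4114]
 [-0.1855  1.017 ]
 [-0.3894  1.1299]
 [-1.3595  0.4728]
 [-0.1092  1.717 ]
 [-0.4006  0.0824]
 [-1.2972  0.8789]
 [-1.961   1.3958]
 [-0.7441 -0.2254]
 [-0.6774  0.9407]]
[ 0.4856  0.3089 -0.2518] 0.305878871404852
```

View pics/ov.png

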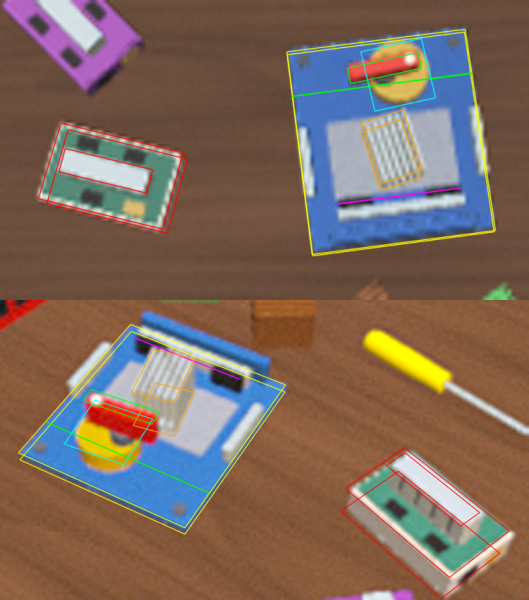

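The overlay shows the jig, unit, heat sink and bar models lying on their images, with a ~1 px offset between the cameras. The jig plate turns out to be offset about 13 mm from the jig's origin. Heat sink first.

```bash
cat > s1.py <<'E'
import fj
from fj import *
n=20
jt=least_squares(lambda p:fj.fun(p)[:n],j).x
TP=(T,[(40,65,40),(40,-65,40),(-40,-65,40),(-40,65,40),(12,45,75),(12,-45,75)],t([(88,175),(256,215),(230,325),(55,280),(90,207),(213,238)]))
SP=(S,[(40,65,40),(40,-65,40),(-40,-65,40),(-40,65,40)],s([(668,432),(522,298),(612,240),(765,368)]))
SP=(S,SP[1],s([(676,432),(522,298),(612,240),(765,368)]))
ut,r=fit([TP],[.48,.3,-.25]);uc,r=fit([TP,SP],ut)
bk=np.mean([unproj(T,p,.07) for p in[(333,185),(386,186),(385,241),(331,238)]],0)
print("jig",j,jt);print("unit",ut,uc);print("bk",bk)
np.savez("est.npz",j=(j+jt)/2,u=(ut+uc)/2,bk=bk)
h=np.array([.508,.0235]);th=best([*h,.15],.306+np.pi/2);print(th)
q=quat(th[1])
env.reach([*h,.18],q)
print(env.movel([*h,.05-HZ],.12,guard=15))
env.close_gripper(40);x=monitor.sense();print("gap",x["finger_gap"],x["gripper_force"],x["clock"])
env.movel([*h,.20],.15)
thb=best([bk[0],bk[1],.2],np.pi/2)
env.reach([bk[0],bk[1],.2],quat(thb[1]))
x=monitor.sense();print("gap",x["finger_gap"],x["clock"])
print(env.movel([bk[0],bk[1],.034],.12,guard=12))
env.release();env.movel([bk[0],bk[1],.25],.2)
print(monitor.sense()["clock"])
for n in("top","scene"):cv2.imwrite(f"pics/{n}1.png",eyes.grab_frame(n)["frame"][:,:,::-1])
a=cv2.imread("pics/top1.png")[150:270,160:420];b=cv2.imread("pics/scene1.png")[90:210,140:400]
cv2.imwrite("pics/v1.png",cv2.resize(np.vstack([a,b]),None,fx=2.5,fy=2.5))
E
python3 s1.py
```

```text
jig [0.5105 0.0224 0.1191 0.0135 0.2414] [0.513  0.0215 0.1164 0.0138 0.242 ]
unit [ 0.4862  0.3096 -0.2507] [ 0.4855  0.3119 -0.2569]
bk [ 0.4827 -0.2864  0.07  ]
(np.float64(1.0802888973477618), 5.01838898038469, array([-0.1845,  0.3575,  1.6608, -0.    ,  1.1233,  1.0803]))
False
gap 0.5124046653802362 41.92965030670166 4.4833
gap 0.510869801142895 6.9417
False
10.2
```

View pics/v1.png

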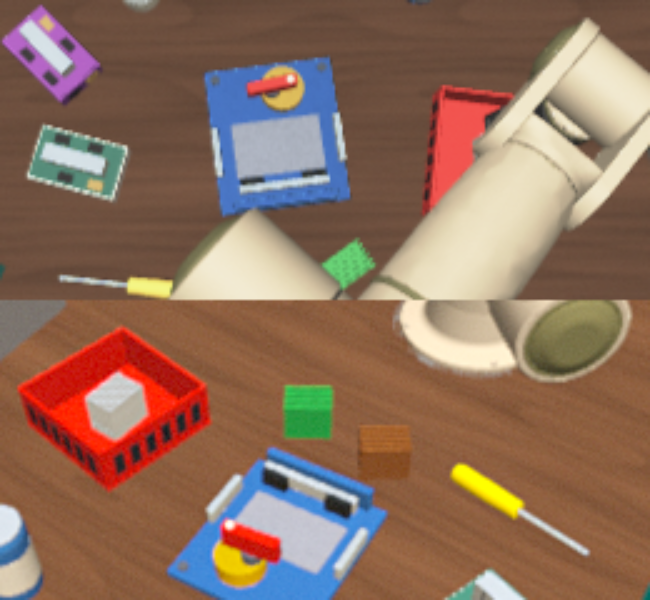

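The heat sink lies in the basket (scene crop 115,405) and the jig is empty. Now the unit.

```bash
cat > s2.py <<'E'
from h import *
E=np.load("est.npz");j,u=E["j"],E["u"];print(j,u)
gz=.064
th=best([u[0],u[1],.2],u[2]);print(th)
env.reach([u[0],u[1],.2],quat(th[1]))
print(env.movel([u[0],u[1],gz-HZ],.12,guard=12))
env.close_gripper(60);x=monitor.sense();print("gap",x["finger_gap"],x["gripper_force"],x["position"],x["clock"])
env.movel([u[0],u[1],.2],.12)
n=world(j[:3],[(-5,0,0)])[0]
tn=best([n[0],n[1],.2],j[2]);print(tn)
env.reach([n[0],n[1],.2],quat(tn[1]));env.hold(.2)
x=monitor.sense();print("gap",x["finger_gap"],x["contact_force"],x["clock"])
print(env.movel([n[0],n[1],.012+gz-HZ+.012],.12,guard=12),monitor.sense()["position"])
cv2.imwrite("pics/top2.png",eyes.grab_frame("top")["frame"][:,:,::-1]);cv2.imwrite("pics/scene2.png",eyes.grab_frame("scene")["frame"][:,:,::-1])
a=cv2.imread("pics/scene2.png")[130:250,180:340];b=cv2.imread("pics/top2.png")[150:270,190:350]
cv2.imwrite("pics/v2.png",cv2.resize(np.hstack([a,b]),None,fx=2.5,fy=2.5,interpolation=cv2.INTER_CUBIC))
E
python3 s2.py
```

```text
[0.51174452 0.02196039 0.11778142 0.01366057 0.24170907] [ 0.48584258  0.31073243 -0.25384562]
(np.float64(0.6198041397320169), np.float64(-0.2538456181589201), array([ 3.65958522e-01,  4.50734724e-01,  1.38323668e+00, -4.44089210e-16,
        1.30762125e+00,  6.19804140e-01]))
False
gap 0.27315294122387673 62.60077714920044 [0.48561577 0.31078459 0.04537531] 14.475
(np.float64(0.30697525960055927), np.float64(0.11778141659236763), array([-1.89193843e-01,  3.00865893e-01,  1.59850542e+00, -4.44089210e-16,
        1.24222134e+00, -3.06975260e-01]))
gap 0.2733971912442816 [ 0.25736221 -0.29166419 -6.78853792] 17.2333
False [0.50724378 0.02132333 0.06996796]
```

View pics/v2.png

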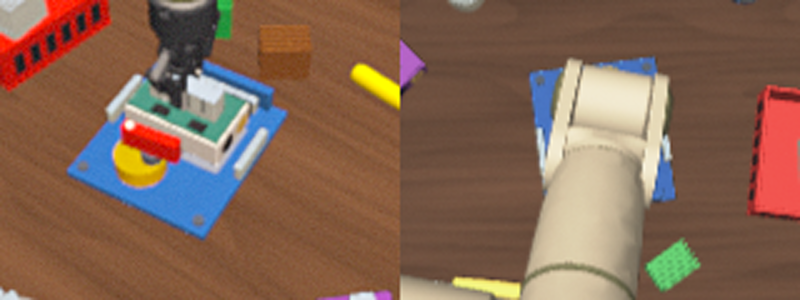

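The unit hangs about 12 mm above the bed, between the guides, just in front of the pads and clear of the lobe. I'll lower it.

```bash
cat > s3.py <<'E'
from h import *
p=monitor.sense()["position"]
j=np.load("est.npz")["j"];n=world(j[:3],[(-5,0,0)])[0]
print(env.movel([n[0],n[1],.012+.064-HZ-.003],.03,guard=6))
x=monitor.sense();print(x["position"],x["contact_force"],x["clock"])
env.release();p=x["position"];env.movel([p[0],p[1],.2],.15)
q=list(monitor.sense()["joints"]);q[0]-=.7;env.set_joints(q)
f=eyes.grab_frame("top");cv2.imwrite("pics/top3.png",f["frame"][:,:,::-1]);g=eyes.grab_frame("scene")["frame"][:,:,::-1]
print(monitor.sense()["clock"])
a=cv2.resize(f["frame"][165:245,230:310,::-1],(400,400),interpolation=cv2.INTER_CUBIC);b=cv2.resize(g[140:240,200:300],(400,400),interpolation=cv2.INTER_CUBIC)
cv2.imwrite("pics/v3.png",np.hstack([a,b]))
E
python3 s3.py
```

```text
True
[0.50648084 0.02121411 0.05714952] [-0.80053977 -1.01129639  4.50963605] 19.0083
22.15
```

View pics/v3.png

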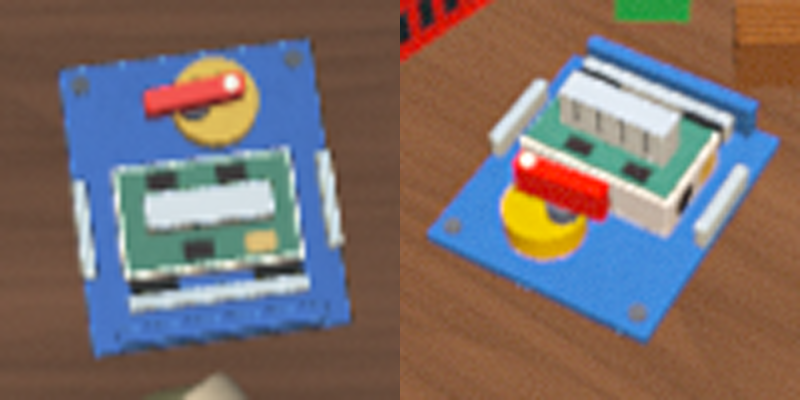

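The unit sits squarely on the bed, centred between the guides, with a small gap to the pads. Next, the knob.

```bash
cat > s4.py <<'E'
from h import *
f=eyes.grab_frame("top");j=np.load("est.npz")["j"]
K=world(j[:3],[(73,0,94)])[0];m=unproj(f,(268.9,183.1),.094);print(K,m)
b=j[2]+np.pi+1.9-j[4]; k=(K+m)/2 if np.linalg.norm(K-m)<.006 else K
P=lambda z:[k[0],k[1],z]; D=1.7-j[4]; gz=.080-HZ
best_=None
for a in(b+np.pi/2,b-np.pi/2):
    q0=kinematics.ik(P(gz),quat(a))
    if q0 is None: continue
    for s in(1,-1):
        q1=np.array(q0);q1[5]+=s*.1;qa=kinematics.ik(P(gz),quat(a-.1))
        if np.abs(qa-q1).max()<.02:
            e=q0[5]+s*D;print(a,q0[5],e)
            if abs(e)<2.8 and (best_ is None or max(abs(e),abs(q0[5]))<best_[0]):best_=(max(abs(e),abs(q0[5])),a,s)
_,a,s=best_
env.reach(P(.2),quat(a));print(env.movel(P(gz),.1,guard=10))
env.close_gripper(60);x=monitor.sense();print("gap",x["finger_gap"],x["contact_force"],x["ft_torque"],x["joints"])
q=np.array(x["joints"]);
for i in range(5):
    q[5]+=s*D/5;env.set_joints(q);x=monitor.sense();print(x["contact_force"],x["ft_torque"],x["clock"])
E
python3 s4.py
```

```text
[0.58423876 0.03053857 0.094     ] [0.58538079 0.02938218 0.094     ]
6.48846132911253 -0.3540268380868308 1.1042640940486421Traceback (most recent call last):
  File "s4.py", line 12, in <module>
    if np.abs(qa-q1).max()<.02:
              ~~^~~
TypeError: unsupported operand type(s) for -: 'NoneType' and 'float'
```

```bash
sed -i 's/if np.abs(qa-q1)/if qa is not None and np.abs(qa-q1)/' s4.py; python3 s4.py
```

```text
[0.58423876 0.03053857 0.094     ] [0.58538079 0.02938218 0.094     ]
6.48846132911253 -0.3540268380868308 1.1042640940486421
False
gap 0.1775317171138957 [10.63319505  3.23434966 -3.87502433] [ 0.3731705  -0.96080531  0.01034028] [-1.48240981e-01  6.22373543e-01  1.49797586e+00  1.28438104e-03
  1.01666725e+00 -3.53989599e-01]
[-1.0355899   0.30738079  3.04156536] [-0.06872728  0.99023114 -0.16043568] 26.25
[-5.05268676  0.07613526  4.54556946] [ 0.15882536  1.45255411 -0.12189077] 26.6333
[-7.23915268  1.46619203  6.33370631] [ 0.34654812  1.75334885 -0.12951961] 27.0167
[-9.94579591  3.24151838  6.92203968] [ 0.67523833  1.91372837 -0.31590274] 27.4
[-10.00935599   4.63953371   8.62429497] [ 1.02527843  1.87888859 -0.17832431] 27.7833
```

```bash
cat > s5.py <<'E'
from h import *
env.release();p=monitor.sense()["position"];env.movel([p[0],p[1],.22],.12)
q=list(monitor.sense()["joints"]);q[0]-=.8;env.set_joints(q)
x=monitor.sense();print(x["contact_force"],x["clock"])
f=eyes.grab_frame("top")["frame"][:,:,::-1];g=eyes.grab_frame("scene")["frame"][:,:,::-1]
a=cv2.resize(f[165:245,230:310],(400,400),interpolation=cv2.INTER_CUBIC);b=cv2.resize(g[100:240,140:280],(400,400),interpolation=cv2.INTER_CUBIC)
cv2.imwrite("pics/v5.png",np.hstack([a,b]))
E
python3 s5.py
```

```text
[ 0.12111806  0.8538944  -0.33518449] 31.6083
```

View pics/v5.png

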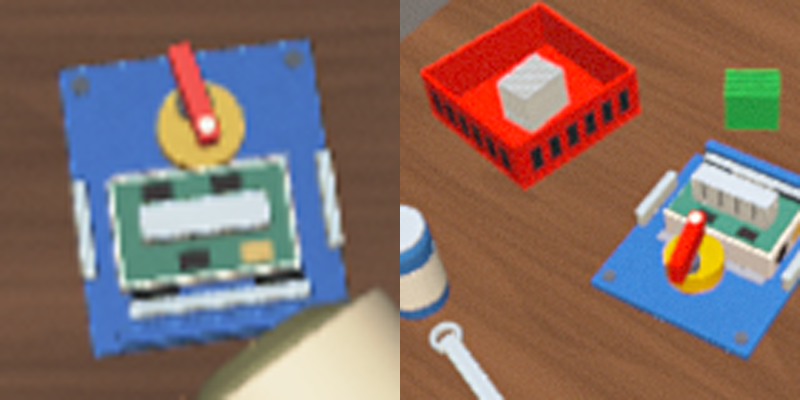

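The lobe (white dot at 208,125) now points at the pads, and the bar angle gives q ≈ 1.7. The unit is square against the pads, the heat sink is in the basket, and the arm is clear.

```bash
python3 -c "
from bench import job
print(job.hand_in())"
```

```text
the job is handed in; nothing more can be done
None
```

I handed the job in at about 32 s on the robot's clock: the heat sink is in the red basket, and the white unit is clamped against the pads with the knob at about 1.7 rad. The arm is clear; the clamping force was not measured directly, and the hand-in returned no verdict.

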